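Raise the fume cabinet's sash to its mark

ROBOT

A 7-joint arm with a two-finger parallel gripper is mounted at the origin on a cart in front of the work surface, level with it; the furniture and walls round the work are solid. World frame = base frame: x ahead of the robot, y to its left, z up, the work surface at z = 0. Lengths are in m, angles in rad, forces in N, time in s.
With the tool pointing down it reaches from about 0.4 to 0.9 m from the base axis. Payload 5.6 kg.
Tool frame: the origin (TCP) lies midway between the tips of the shut fingers; the grasp point (between the pads) lies 19 mm behind it; z points along the fingers, y is the line along which they close (so a half turn about z gives the same grasp; the last joint's range is limited). The gripper opens to 92 mm and grips with 3 to 60 N. Pads are 20 mm wide; open, the fingers measure 128 mm over their backs; the gripper's body (75 mm by 189 mm) begins 69 mm behind the grasp point.
Start: joints at [-1.346, 0.468, -0.012, 1.603, 0.006, 1.071, -0.056], TCP at [0.172, 0.627, 0.181] pointing down, gripper open.
Joint ranges: [-2.53, 2.53], [-0.31, 2.02], [-1.57, 1.55], [0.28, 2.44], [-1.29, 4.43], [0.15, 1.84], [-2.92, 2.92]. Speed limits (rad/s): [2.57, 2.57, 3.14, 3.14, 3.14, 3.14, 3.14].

INTERFACE

Orientations are given as [roll, pitch, yaw] about the fixed x, y, z axes, in that order (R = Rz(yaw) Ry(pitch) Rx(roll)).
In Python, from station import sense, get_image, sign_off gives the robot as it stands.
- The arm moves only by the tool step_arm, never from a script. Its argument "targets" is a list of rows, each an object with "delta_pos": the shift along the tool's x, y, z in mm, a list of three; "rotation": the turn, a rotation vector about the tool's x, y, z in degrees, a list of three; "claw": the opening, from 0 (shut) to 1 (fully open). In form: [{"delta_pos": [dx, dy, dz], "rotation": [ax, ay, az], "claw": claw}, ...]. A call has 1 to 12 rows; each row is the pose to reach, as a shift and turn from the pose commanded when the call began, along the tool's axes at that moment; what a row does not reach only later rows make up. A row lasts 1/12 s, in which the tool goes at most 41.7 mm and 7.16 degrees, less where a joint would pass 70% of its speed; a pose out of reach is approached as far as the arm can. A call with a gripper value outside its range is refused whole. The fingers move at their own pace and stop on an object; the grip force is fixed at half the most. Time passes only in rows, so rows that repeat a pose let the fingers close. It gives the time, the measured TCP pose, the force, the opening and the grip force at its end, in the units of the state.
- sense(): the state, without advancing time (a new reading comes with each control period).
- get_image(name): name is "scene" or "top" or "wrist"; returns a dict with "pixels" (384x512x3 uint8, red, green, blue), "z_map" (384x512 float32, m along the optical axis (not along the pixel's ray), 0 where there is no reading), "intrinsics" (3x3 intrinsics, pixels), "R" (3x3) and "t" (3): a world point X has camera coordinates R X + t. Camera axes: x right, y down, z forward; pixel columns grow to the right and rows downward; lengths in m; the calibration is good to about 2 mm. A picture is of the moment at which its call begins.
- sign_off(): hands the job in; it is judged then, once.
The state is a dict: "t": time; "q": joint angles; "qd": joint speeds; "effort": joint torques, N m; "eef_pos": TCP position; "tool_rot": TCP orientation; "wrist_force": force on the tool from outside, world axes, zero at the start; "ft_torque": the same for the moment, N m; "opening": finger opening in m; "grasp_force": force on a finger pad.
Only numpy, scipy, OpenCV 4.12 (cv2) and the standard library are available. Lean on these libraries where they do the work, as an engineer would, in place of code of your own. Each camera call takes 0.05 s, during which the arm holds its last target. There are 200 camera calls.

TASK

Open the small soldering fume cabinet on the bench: with the fingertips beneath the lip along the bottom of its sloping window, push the window up until the lip is level with the brass marker on the left side of the frame, without overshooting, and leave it standing there. Only push it from below: do not grip the lip or touch the clear pane, and leave the marker and the loose things on the bench where they are.

Things in the scene. Friction and masses are not known exactly. Their poses are not given: they have to be found in the camera images.
- fume_cabinet: Fixed grey fume cabinet, 240 deep (x), 280 wide (y), 304 mm tall. Origin on the bench under its middle; x points into it (front faces -x), y left as seen from the front, z up. Its front leans back 30 deg: the window slides along (0.5, 0, 0.866) of this frame. Below the lip the front is open; a 10 mm floor plate starts 110 mm before the origin, a low fixed board near the origin.
- sash (a joint): Travel of the window up the slope in m: 0 = lowest, end stop at 0.16. It is counterweighted: it stays where it is left and takes 2 to 5 N to move, either way.
- lip_edge (a point): Middle of the outer edge of the aluminium finger lip along the bottom of the window, half-way up its thickness. Lip: 196 mm long, 12 mm thick, 31 mm out from the pane and square to it; its underside (what is pushed) is 6 mm below this point along the slope. x inward square to the pane, y left, z up the slope. The clear pane rises from the lip's root. At travel 0 the point is 80 mm above the bench.
- marker (a joint): Place of the marker up the slope in m, on the same scale as the window's travel: the lip is level with the marker when both values are equal (about 0.08 to 0.14). The marker is clamped and stays where it is.
- mark_edge (a point): Middle of the outer edge of the brass marker, a tab 30 wide and 12 mm thick that stands out 31 mm from the frame's left jamb, 12 mm beyond the lip's left end and 125 mm left of the lip's middle. Same axes as lip_edge: when level, lip and marker form one straight line.
- polish_bar_c (a point): Centre, half-way up, of a loose bystander: green wax polishing bar, a block 62x38x26 mm, standing near the cabinet. Leave it alone.
- brass_fitting_c (a point): Centre, half-way up, of a loose bystander: small brass pipe fitting, 22x26x36 mm, upright, standing near the cabinet. Leave it alone.
- wood_punch_c (a point): Centre, half-way up, of a loose bystander: small wooden punch, 31 mm across, 45 mm tall, upright, standing near the cabinet. Leave it alone.

How it is judged:
By the outcome, as a careful person would: the job done as asked, in the order asked, and still so for the second after the job is handed in, with the robot touching nothing.
It also fails if it takes over 38 s, if anything falls off the work surface, if the arm or the gripper's body presses on something with over 40 N, if the wrist force passes 120 N, or if a joint passes its speed limit or range.

## Working session

There is one attempt and no reset: what is moved stays moved. The work goes in short steps, Python scripts to look and compute and a tool call to move; the robot and the scene stay as the last step left them, time stands still between calls to the robot, and variables do not carry over. Pictures are saved under pics/ and viewed, at most 10 in all, crops included, and the job is handed in when it is done.

Besides the shell and the picture viewer there is one more tool, called after "Emit:" by a JSON object that holds its "op" and its "data", one argument or row to a line. step_arm: Moves the arm, as the interface text tells. Its arguments: {"type":"object","properties":{"targets":{"type":"array","items":{"type":"object","properties":{"delta_pos":{"type":"array","items":{"type":"number"}},"rotation":{"type":"array","items":{"type":"number"}},"claw":{"type":"number"}}}}},"required":["targets"]}

```bash
mkdir -p pics; ls
cat > h.py <<'E'
import numpy as np, cv2
from station import sense, get_image, sign_off
def grab(n):
    d=get_image(n); return d
def cloud(d):
    K=d["intrinsics"];z=d["z_map"];v,u=np.mgrid[:z.shape[0],:z.shape[1]]
    c=np.stack([(u-K[0,2])/K[0,0]*z,(v-K[1,2])/K[1,1]*z,z],-1)
    P=(c-d["t"])@d["R"]; P[z==0]=np.nan
    return P
E
python3 - <<'E'
from h import *
s=sense(); print({k:np.round(v,3) for k,v in s.items()})
a=[]
for n in("scene","top"):
    d=grab(n); np.save(f"{n}.npy",d,allow_pickle=True); a.append(d["pixels"])
    print(n,d["intrinsics"].round(1).tolist(),(-d["R"].T@d["t"]).round(3))
    cv2.imwrite(f"pics/{n}.png",d["pixels"][:,:,::-1])
E
```

```text
pics
{'t': np.float64(0.0), 'q': array([-1.346,  0.468, -0.012,  1.604,  0.006,  1.071, -0.056]), 'qd': array([-0.   , -0.001,  0.   ,  0.001,  0.001, -0.001,  0.001]), 'effort': array([-0.0000e+00, -5.2056e+01, -1.3000e-02, -2.4376e+01, -5.7000e-02,
        1.7000e-02,  0.0000e+00]), 'eef_pos': array([0.172, 0.626, 0.18 ]), 'tool_rot': array([-3.14 ,  0.   ,  2.874]), 'wrist_force': array([ 0.71 ,  0.647, -0.436]), 'ft_torque': array([-0.031,  0.016, -0.006]), 'grasp_force': np.float64(0.0), 'opening': np.float64(0.092)}
scene [[414.5, 0.0, 253.4], [0.0, 414.5, 191.0], [0.0, 0.0, 1.0]] [ 0.095 -0.49   0.652]
top [[366.6, 0.0, 263.7], [0.0, 366.6, 191.8], [0.0, 0.0, 1.0]] [ 0.505 -0.086  0.935]
```

View pics/scene.png

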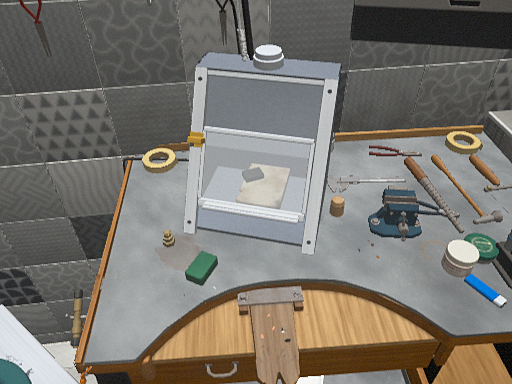

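View pics/top.png

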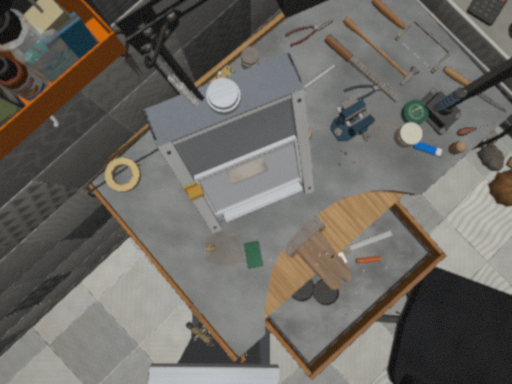

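The scene view shows the lip from about (201,205) to (300,217), the marker at (195,139), the green bar at (201,267), the brass fitting at (168,239) and the wooden punch at (337,206). In the top view the lip runs from (221,214) to (301,187), with the marker at (194,191).

Run:
```python
from h import *
S=np.load("scene.npy",allow_pickle=True).item();T=np.load("top.npy",allow_pickle=True).item()
im=S["pixels"][110:260,175:345];cv2.imwrite("pics/c1.png",cv2.resize(im[:,:,::-1],None,fx=4,fy=4,interpolation=cv2.INTER_CUBIC))
def blobs(d,lo,hi,n,box):
    hsv=cv2.cvtColor(d["pixels"],cv2.COLOR_RGB2HSV);m=cv2.inRange(hsv,lo,hi);P=cloud(d)
    k,l,st,c=cv2.connectedComponentsWithStats(m)
    for i in range(1,k):
        x,y=c[i]
        if st[i,4]>15 and box[0]<x<box[1] and box[2]<y<box[3]:
            p=P[l==i];print(n,c[i].round(1),st[i],"med",np.nanmedian(p,0).round(3),"min",np.nanmin(p,0).round(3),"max",np.nanmax(p,0).round(3))
blobs(S,(15,120,80),(32,255,255),"S brass",(150,230,120,255))
blobs(T,(15,120,80),(32,255,255),"T brass",(180,225,170,260))
blobs(S,(60,100,30),(90,255,255),"S green",(150,250,240,300))
blobs(T,(60,100,30),(90,255,255),"T green",(230,280,230,280))
blobs(S,(8,80,80),(20,255,255),"S wood",(320,350,190,220))
P=cloud(S)
for x in (210,230,250,270,290):
    print(x,[ (v,*P[v,x].round(3)) for v in range(int(196+(x-201)*.13),int(196+(x-201)*.13)+24,3)])
P=cloud(T)
for (u,v) in [(230,206),(235,212),(260,202),(262,205),(290,189),(293,194)]: print(u,v,P[v,u].round(3))
```

```text
S brass [186.9 141.8] [155 131  50  19 348] med [0.577 0.042 0.175] min [0.549 0.013 0.004] max [0.709 0.285 0.199]
T brass [193.6 190.7] [184 183  19  17 207] med [0.567 0.034 0.193] min [0.551 0.016 0.177] max [0.583 0.053 0.2  ]
S green [200.8 264.8] [185 252  32  27 459] med [ 0.425 -0.093  0.026] min [ 0.394 -0.114  0.022] max [ 0.458 -0.07   0.029]
T green [253.  254.5] [246 243  15  24 269] med [ 0.427 -0.09   0.026] min [ 0.4   -0.108  0.021] max [ 0.456 -0.073  0.031]
S wood [336.8 205.8] [330 196  14  21 232] med [ 0.721 -0.221  0.03 ] min [ 0.715 -0.231  0.002] max [ 0.736 -0.205  0.048]
210 [(197, np.float64(0.539), np.float64(-0.019), np.float64(0.079)), (200, np.float64(0.533), np.float64(-0.024), np.float64(0.077)), (203, np.float64(0.521), np.float64(-0.036), np.float64(0.084)), (206, np.float64(0.517), np.float64(-0.039), np.float64(0.082)), (209, np.float64(0.514), np.float64(-0.042), np.float64(0.077)), (212, np.float64(0.555), np.float64(0.004), np.float64(0.009)), (215, np.float64(0.547), np.float64(-0.003), np.float64(0.011)), (218, np.float64(0.541), np.float64
[... 1596 characters left out ...]
 [(207, np.float64(0.61), np.float64(-0.17), np.float64(0.082)), (210, np.float64(0.605), np.float64(-0.174), np.float64(0.08)), (213, np.float64(0.6), np.float64(-0.177), np.float64(0.078)), (216, np.float64(0.586), np.float64(-0.186), np.float64(0.085)), (219, np.float64(0.582), np.float64(-0.189), np.float64(0.082)), (222, np.float64(0.58), np.float64(-0.191), np.float64(0.077)), (225, np.float64(0.629), np.float64(-0.161), np.float64(0.009)), (228, np.float64(0.621), np.float64(-0.166), np.float64(0.01))]
230 206 [ 0.544 -0.034  0.074]
235 212 [ 0.53  -0.046  0.079]
260 202 [ 0.554 -0.104  0.084]
262 205 [ 0.547 -0.108  0.084]
290 189 [ 0.586 -0.173  0.082]
293 194 [ 0.582 -0.19  -0.005]
```

View pics/c1.png

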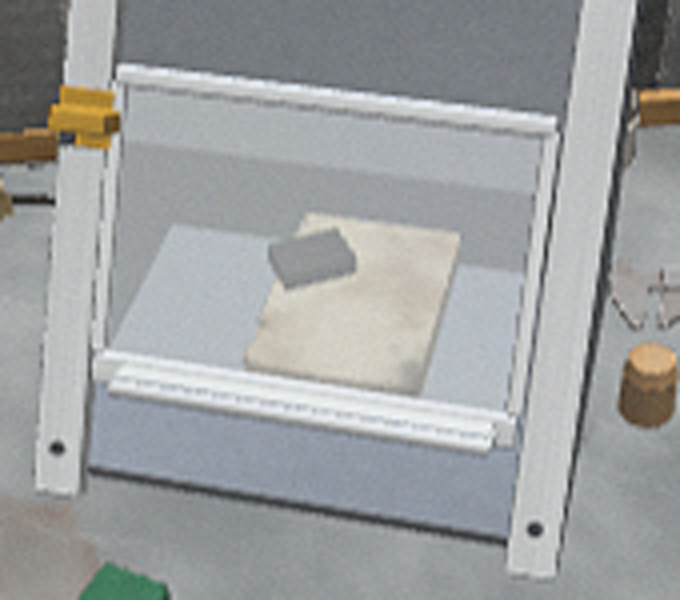

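The crop shows the window at its lowest with the lip's outer face along crop row 380–440, and the marker tab at crop (65–118, 105–130). The cabinet yaw is about 24.3° and the lip middle is near (0.549, -0.117, 0.080). I'll move round to the front.

Emit:
{"op": "step_arm", "data": {
  "targets": [
    {"delta_pos":[-320,-300,-70],"rotation":[0,0,70],"claw":0},
    {"delta_pos":[-320,-300,-70],"rotation":[0,0,70],"claw":0},
    {"delta_pos":[-320,-300,-70],"rotation":[0,0,70],"claw":0},
    {"delta_pos":[-320,-300,-70],"rotation":[0,0,70],"claw":0},
    {"delta_pos":[-320,-300,-70],"rotation":[0,0,70],"claw":0},
    {"delta_pos":[-320,-300,-70],"rotation":[0,0,70],"claw":0},
    {"delta_pos":[-320,-300,-70],"rotation":[0,0,70],"claw":0},
    {"delta_pos":[-320,-300,-70],"rotation":[0,0,70],"claw":0},
    {"delta_pos":[-320,-300,-70],"rotation":[0,0,70],"claw":0},
    {"delta_pos":[-320,-300,-70],"rotation":[0,0,70],"claw":0},
    {"delta_pos":[-320,-300,-70],"rotation":[0,0,70],"claw":0},
    {"delta_pos":[-320,-300,-70],"rotation":[0,0,70],"claw":0}
  ]
}}

```text
t: 1.1
eef_pos: [0.4047, 0.2474, 0.2524]
tool_rot: [3.139, 0.0, 1.642]
wrist_force: [0.5, -0.9, 0.8]
opening: 0.0142
grasp_force: 0.0
```

```bash
cat >> h.py <<'E'
from scipy.spatial.transform import Rotation as Ro
yaw=np.radians(24.3); XC=np.array([np.cos(yaw),np.sin(yaw),0]); YC=np.array([-np.sin(yaw),np.cos(yaw),0]); ZW=np.array([0,0,1.])
def plan(goal,p,tilt=0):   # goal TCP, p = deg below horizontal of the fingers, tilt = yaw offset deg
    s=sense(); R=Ro.from_euler("xyz",s["tool_rot"])
    c=np.radians(p); z=np.cos(c)*XC-np.sin(c)*ZW; y=-YC; x=np.cross(y,z)
    G=Ro.from_euler("z",tilt,degrees=True)*Ro.from_matrix(np.c_[x,y,z])
    print("t",round(float(s["t"]),2),"q",s["q"].round(2),"p",s["eef_pos"].round(3),"F",s["wrist_force"].round(1))
    print("d mm",(R.inv().apply(np.array(goal)-s["eef_pos"])*1e3).round(1),"rot",np.degrees((R.inv()*G).as_rotvec()).round(1))
E
python3 -c "
from h import *
plan([.37,-.16,.22],90)
plan([.37,-.16,.22],50)
"
```

```text
t 1.1 q [-0.99  0.08  0.39  1.96 -0.03  1.11 -0.51] p [0.405 0.247 0.252] F [ 0.5 -0.9  0.8]
d mm [-403.9  -63.8   32.3] rot [ 0.1 -0.1 69.8]
t 1.1 q [-0.99  0.08  0.39  1.96 -0.03  1.11 -0.51] p [0.405 0.247 0.252] F [ 0.5 -0.9  0.8]
d mm [-403.9  -63.8   32.3] rot [-24.2  34.8  66.8]
```

Emit:
{"op": "step_arm", "data": {
  "targets": [
    {"delta_pos":[-405,-65,10],"rotation":[0,0,70],"claw":0},
    {"delta_pos":[-405,-65,10],"rotation":[0,0,70],"claw":0},
    {"delta_pos":[-405,-65,10],"rotation":[0,0,70],"claw":0},
    {"delta_pos":[-405,-65,10],"rotation":[0,0,70],"claw":0},
    {"delta_pos":[-405,-65,10],"rotation":[0,0,70],"claw":0},
    {"delta_pos":[-405,-65,10],"rotation":[0,0,70],"claw":0},
    {"delta_pos":[-405,-65,10],"rotation":[0,0,70],"claw":0},
    {"delta_pos":[-405,-65,10],"rotation":[0,0,70],"claw":0},
    {"delta_pos":[-405,-65,10],"rotation":[0,0,70],"claw":0},
    {"delta_pos":[-405,-65,10],"rotation":[0,0,70],"claw":0},
    {"delta_pos":[-405,-65,10],"rotation":[0,0,70],"claw":0},
    {"delta_pos":[-405,-65,10],"rotation":[0,0,70],"claw":0}
  ]
}}

```text
t: 2.1
eef_pos: [0.3689, -0.157, 0.2412]
tool_rot: [-3.141, -0.0, 0.427]
wrist_force: [0.1, 0.9, 1.4]
opening: 0.0003
grasp_force: 0.0
```

```bash
python3 -c "
from h import *
plan([.39,-.17,.18],90)
plan([.39,-.17,.18],40)
plan([.39,-.17,.18],30)
"
```

```text
t 2.1 q [-0.54 -0.12  0.82  2.13  0.1   1.09 -0.91] p [ 0.369 -0.157  0.241] F [0.1 0.9 1.4]
d mm [13.8 20.6 61.2] rot [-0.  -0.   0.2]
t 2.1 q [-0.54 -0.12  0.82  2.13  0.1   1.09 -0.91] p [ 0.369 -0.157  0.241] F [0.1 0.9 1.4]
d mm [13.8 20.6 61.2] rot [-0.1 50.   0.2]
t 2.1 q [-0.54 -0.12  0.82  2.13  0.1   1.09 -0.91] p [ 0.369 -0.157  0.241] F [0.1 0.9 1.4]
d mm [13.8 20.6 61.2] rot [-0.1 60.   0.1]
```

Emit:
{"op": "step_arm", "data": {
  "targets": [
    {"delta_pos":[15,20,20],"rotation":[0,50,0],"claw":0},
    {"delta_pos":[15,20,20],"rotation":[0,50,0],"claw":0},
    {"delta_pos":[15,20,20],"rotation":[0,50,0],"claw":0},
    {"delta_pos":[15,20,20],"rotation":[0,50,0],"claw":0},
    {"delta_pos":[15,20,20],"rotation":[0,50,0],"claw":0},
    {"delta_pos":[15,20,20],"rotation":[0,50,0],"claw":0},
    {"delta_pos":[15,20,20],"rotation":[0,50,0],"claw":0},
    {"delta_pos":[15,20,20],"rotation":[0,50,0],"claw":0},
    {"delta_pos":[15,20,20],"rotation":[0,50,0],"claw":0},
    {"delta_pos":[15,20,20],"rotation":[0,50,0],"claw":0}
  ]
}}

```text
t: 2.93
eef_pos: [0.3966, -0.1856, 0.2275]
tool_rot: [-3.124, -0.869, 0.417]
wrist_force: [1.5, 0.2, 1.4]
opening: 0.0004
grasp_force: 0.0
```

```bash
python3 -c "
from h import *
plan([.39,-.17,.18],40)
plan([.39,-.17,.08],35)
"
```

```text
t 2.93 q [-0.56 -0.31  1.52  2.44 -0.85  0.77  0.48] p [ 0.397 -0.186  0.228] F [1.5 0.2 1.4]
d mm [-36.1 -16.4  31.2] rot [-0.7  0.2 -0.3]
t 2.93 q [-0.56 -0.31  1.52  2.44 -0.85  0.77  0.48] p [ 0.397 -0.186  0.228] F [1.5 0.2 1.4]
d mm [-112.5  -15.3   95.7] rot [-0.7  5.2 -0.3]
```

```bash
cat >> h.py <<'E'
O=np.array([.549,-.117,.080]); N=.866*XC-.5*ZW; D=.5*XC+.866*ZW
def at(u,y,s): return O+(u*N+y*YC+s*D)/1e3
def where(p): r=(np.array(p)-O)*1e3; return (r@N,r@YC,r@D)
E
python3 -c "
from h import *
print(np.round(where(sense()['eef_pos']),1))
plan(at(-60,-20,-5),40)
plan(at(-60,-20,-15),40)
d=grab('scene');cv2.imwrite('pics/s2.png',cv2.resize(d['pixels'][60:320,100:420,::-1],None,fx=2,fy=2))
P=cloud(np.load('scene.npy',allow_pickle=True).item()); print('fit',P[228:248:4,168])
"
```

```text
[-2.185e+02  2.000e-01  4.420e+01]
t 2.93 q [-0.56 -0.31  1.52  2.44 -0.85  0.77  0.48] p [ 0.397 -0.186  0.228] F [1.5 0.2 1.4]
d mm [-20.2  22.3 164.5] rot [-0.7  0.2 -0.3]
t 2.93 q [-0.56 -0.31  1.52  2.44 -0.85  0.77  0.48] p [ 0.397 -0.186  0.228] F [1.5 0.2 1.4]
d mm [-30.1  22.4 166.2] rot [-0.7  0.2 -0.3]
fit [[ 4.69963281e-01  5.14466122e-02 -3.39226832e-04]
 [ 4.41210441e-01  1.28792179e-02  3.61065985e-02]
 [ 4.39888808e-01  1.40370490e-02  2.45261659e-02]
 [ 4.35720704e-01  1.10564801e-02  1.80026133e-02]
 [ 4.33889685e-01  1.15439025e-02  7.00972241e-03]]
```

View pics/s2.png

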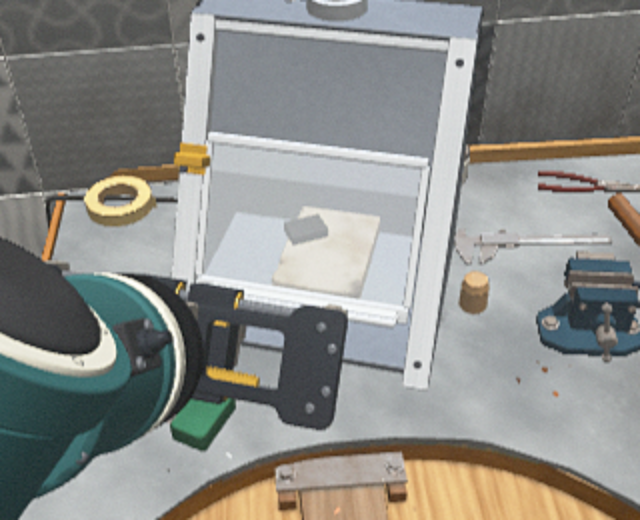

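```bash
python3 -c "
from h import *
d=grab('top')
cv2.imwrite('pics/t2.png',cv2.resize(d['pixels'][100:300,140:400,::-1],None,fx=3,fy=3))
S=np.load('scene.npy',allow_pickle=True).item()
R=Ro.from_euler('xyz',sense()['tool_rot']).as_matrix();p=sense()['eef_pos']
for D_ in (d,S):
  for k in (0,.088,.2):
    c=D_['R']@(p-k*R[:,2])+D_['t'];u=D_['intrinsics']@c;print(k,(u[:2]/u[2]).round(), (p-k*R[:,2]).round(3))
P=cloud(d)
m=P[...,2]>.08
"
```

```text
0 [300. 280.] [ 0.398 -0.18   0.229]
0.088 [321. 321.] [ 0.338 -0.209  0.285]
0.2 [353. 386.] [ 0.261 -0.247  0.358]
0 [218. 217.] [ 0.398 -0.18   0.229]
0.088 [200. 221.] [ 0.338 -0.209  0.285]
0.2 [166. 230.] [ 0.261 -0.247  0.358]
```

View pics/t2.png

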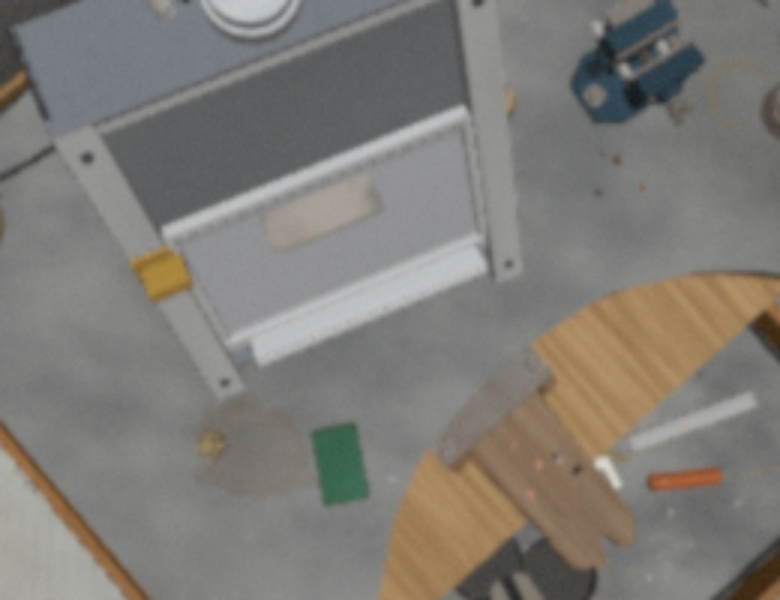

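The fresh scene picture shows the gripper hovering in front at crop (210–345, 290–430), clear of the green bar at (200,420). The top view shows the lip, the marker and the bystanders but not the arm.

Emit:
{"op": "step_arm", "data": {
  "targets": [
    {"delta_pos":[-20,20,155],"rotation":[0,0,0],"claw":0},
    {"delta_pos":[-20,20,155],"rotation":[0,0,0],"claw":0},
    {"delta_pos":[-20,20,155],"rotation":[0,0,0],"claw":0},
    {"delta_pos":[-20,20,155],"rotation":[0,0,0],"claw":0},
    {"delta_pos":[-20,20,155],"rotation":[0,0,0],"claw":0},
    {"delta_pos":[-20,20,155],"rotation":[0,0,0],"claw":0},
    {"delta_pos":[-20,20,155],"rotation":[0,0,0],"claw":0}
  ]
}}

```text
t: 3.62
eef_pos: [0.4748, -0.133, 0.2189]
tool_rot: [-3.139, -0.843, 0.435]
wrist_force: [0.3, -0.3, 0.6]
opening: 0.0006
grasp_force: 0.0
```

```bash
python3 -c "
from h import *
print(np.round(where(sense()['eef_pos']),1))
plan(at(-50,-20,-16),40)
plan(at(-50,-20,-22),40)
d=grab('scene');cv2.imwrite('pics/s3.png',cv2.resize(d['pixels'][60:320,100:420,::-1],None,fx=2,fy=2))
d=grab('top');T=np.load('top.npy',allow_pickle=True).item();print(np.abs(d['pixels'].astype(int)-T['pixels']).max())
"
```

```text
[-133.7   16.    83.2]
t 3.62 q [-0.88 -0.31  1.54  2.44 -0.98  0.55  0.4 ] p [ 0.475 -0.133  0.219] F [ 0.3 -0.3  0.6]
d mm [-80.4  36.5 101.7] rot [-0.6  1.7  0.4]
t 3.62 q [-0.88 -0.31  1.54  2.44 -0.98  0.55  0.4 ] p [ 0.475 -0.133  0.219] F [ 0.3 -0.3  0.6]
d mm [-86.3  36.4 102.9] rot [-0.6  1.7  0.4]
161
```

View pics/s3.png

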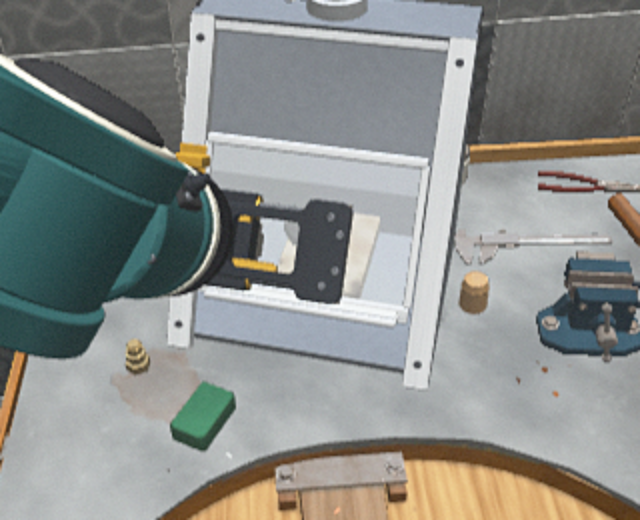

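The scene view shows the gripper in front of the pane, still about 80 mm too high. Joints 2, 3 and 4 are at their limits, so I need a better arm branch and will fit a simple kinematic model to the recorded poses.

```bash
cat > kin.py <<'E'
import numpy as np, itertools
from scipy.optimize import least_squares
from scipy.spatial.transform import Rotation as Ro
Q=np.array([[-1.346,.468,-.012,1.604,.006,1.071,-.056],[-.99,.08,.39,1.96,-.03,1.11,-.51],[-.54,-.12,.82,2.13,.1,1.09,-.91],[-.56,-.31,1.52,2.44,-.85,.77,.48],[-.88,-.31,1.54,2.44,-.98,.55,.4]])
P=np.array([[.172,.626,.18],[.405,.247,.252],[.369,-.157,.241],[.398,-.18,.229],[.475,-.133,.219]])
E=[[-3.14,0,2.874],[3.139,0,1.642],[-3.141,0,.427],[-3.124,-.869,.417],[-3.139,-.843,.435]]
G=Ro.from_euler("xyz",E)
LO=np.array([-2.53,-.31,-1.57,.28,-1.29,.15,-2.92]);HI=np.array([2.53,2.02,1.55,2.44,4.43,1.84,2.92])
def fk(q,x,sg):
    h,L1,a,L2,b,L3,c0,c7,y1,y2=x
    R=Ro.from_euler("z",c0);p=np.array([0,0,h])
    T=[[0,0,0],[0,0,0],[a,y1,L1],[-a*0,0,0],[b,y2,L2],[0,0,0],[0,0,0]]
    for i in range(7):
        p=p+R.apply(T[i]) ; R=R*Ro.from_euler("yz"[i%2==0],sg[i]*q[i])
    R=R*Ro.from_euler("z",c7); return p+R.apply([0,0,L3]),R
def res(x,sg):
    r=[]
    for q,p,g in zip(Q,P,G):
        pp,R=fk(q,x,sg); r+=list(pp-p)+list(.3*(g.inv()*R).as_rotvec())
    return r
if __name__=="__main__":
    out=[]
    for s in itertools.product([1,-1],repeat=4):
        sg=[s[0],1,s[1],1,s[2],1,s[3]]
        for c0 in(0,1.57,3.14,-1.57):
          for c7 in (0,1.57,3.14,-1.57):
            f=least_squares(res,[.35,.4,0,.4,0,.3,c0,c7,0,0],args=(sg,),max_nfev=40); out.append((f.cost,sg,f.x))
    out.sort(key=lambda o:o[0])
    for o in out[:3]: print(o[0],o[1],o[2].round(3))
    print(np.round(res(out[0][2],out[0][1]),3).reshape(5,6)); np.save("kin.npy",np.array([out[0][2],out[0][1]],dtype=object),allow_pickle=True)
E
python3 kin.py
```

```text
1.8456984967646294e-05 [-1, 1, -1, 1, -1, 1, -1] [ 3.210e-01  5.010e-01  5.000e-03  4.680e-01 -1.800e-02  3.760e-01
  6.274e+00  1.565e+00 -1.400e-02 -1.600e-02]
1.8456984967647538e-05 [-1, 1, -1, 1, -1, 1, -1] [ 0.321  0.501  0.005  0.468 -0.018  0.376 -0.009  1.565 -0.014 -0.016]
1.8456984967647785e-05 [-1, 1, -1, 1, -1, 1, -1] [ 0.321  0.501  0.005  0.468 -0.018  0.376 -0.009 -4.719 -0.014 -0.016]
[[ 0.002  0.     0.    -0.     0.     0.001]
 [-0.002  0.001 -0.001  0.001 -0.001 -0.001]
 [-0.    -0.002  0.002 -0.002  0.001 -0.   ]
 [-0.001 -0.001 -0.001 -0.     0.001 -0.   ]
 [ 0.001  0.002 -0.001 -0.     0.001  0.   ]]
```

```bash
cat > ik.py <<'E'
from kin import *; import h
x,sg=np.load("kin.npy",allow_pickle=True)
x=np.array(x,float);sg=list(sg)
def tgt(p,tilt,flip):
    c=np.radians(p); z=np.cos(c)*h.XC-np.sin(c)*h.ZW; y=-h.YC*flip
    return Ro.from_euler("z",tilt,degrees=True)*Ro.from_matrix(np.c_[np.cross(y,z),y,z])
def solve(g,R,q0):
    def f(q):
        p,r=fk(q,x,sg); return np.r_[(p-g)*5,(R.inv()*r).as_rotvec(),.003*(q-q0)]
    o=least_squares(f,np.clip(q0,LO+.01,HI-.01),bounds=(LO+.03,HI-.03),max_nfev=80)
    return np.linalg.norm(o.fun[:6]),o.x
if __name__=="__main__":
    rng=np.random.default_rng(0); seeds=[rng.uniform(LO,HI) for _ in range(10)]+[Q[4]]
    for p in (30,40,50):
      for tilt in (-60,-30,0,30):
        for flip in (1,-1):
          R=tgt(p,tilt,flip); b=[]
          for s in seeds:
            e,q=solve(h.at(20,-20,-28),R,s)
            if e<.02: 
                e2,q2=solve(h.at(20,-20,100),R,q); b.append((round(e2,3),q.round(2).tolist(),q2.round(2).tolist()))
          b.sort(key=lambda t:t[0])
          if b: print(p,tilt,flip,len(b),*b[:1])
          else: print(p,tilt,flip,'none')
E
time python3 ik.py
```

```text
Traceback (most recent call last):
  File "ik.py", line 19, in <module>
    e,q=solve(h.at(20,-20,-28),R,s)
        ~~~~~^^^^^^^^^^^^^^^^^^^^^^
  File "ik.py", line 10, in solve
    o=least_squares(f,np.clip(q0,LO+.01,HI-.01),bounds=(LO+.03,HI-.03),max_nfev=80)
ValueError: Initial guess is outside of provided bounds

real	0m1.797s
user	0m1.920s
sys	0m0.349s
```

```bash
sed -i 's/LO+.01,HI-.01/LO+.04,HI-.04/' ik.py; time timeout 400 python3 ik.py
```

```text
30 -60 1 none
30 -60 -1 none
30 -30 1 none
30 -30 -1 none
30 0 1 4 (np.float64(0.0), [1.89, 1.88, -1.54, 2.34, 1.82, 0.71, -1.58], [1.68, 1.3, -1.54, 2.3, 1.81, 0.36, -2.07])
30 0 -1 3 (np.float64(0.0), [1.76, 1.35, -1.25, 2.34, 2.31, 0.18, 0.84], [1.65, 1.12, -1.43, 2.3, 2.02, 0.18, 0.79])
30 30 1 6 (np.float64(0.0), [1.72, 1.73, -1.54, 1.95, 0.89, 0.89, -0.55], [1.58, 1.41, -1.54, 1.9, 0.57, 0.75, -0.51])
30 30 -1 7 (np.float64(0.0), [0.73, 0.8, 0.04, 1.99, -1.26, 1.15, -1.96], [0.64, 0.62, 0.02, 1.94, -1.24, 1.17, -2.21])
40 -60 1 none
40 -60 -1 none
40 -30 1 none
40 -30 -1 none
40 0 1 3 (np.float64(0.0), [1.75, 1.58, -1.54, 2.33, 1.77, 0.69, -1.8], [1.6, 1.08, -1.54, 2.24, 1.47, 0.4, -1.93])
40 0 -1 3 (np.float64(0.0), [1.63, 1.09, -1.23, 2.33, 2.08, 0.18, 0.82], [1.6, 1.07, -1.54, 2.24, 1.47, 0.39, 1.22])
40 30 1 6 (np.float64(0.0), [1.65, 1.57, -1.54, 1.98, 0.96, 0.88, -0.71], [1.52, 1.27, -1.54, 1.9, 0.63, 0.78, -0.66])
40 30 -1 7 (np.float64(0.0), [0.52, 0.7, 0.21, 2.02, -1.26, 1.09, -2.05], [0.42, 0.54, 0.22, 1.94, -1.18, 1.12, -2.35])
50 -60 1 1 (np.float64(0.0), [0.36, 0.47, -0.53, 2.41, 1.97, 0.7, 2.18], [0.4, 0.3, -0.63, 2.23, 1.45, 0.65, 2.7])
50 -60 -1 5 (np.float64(0.0), [1.02, 1.15, -1.44, 2.39, 2.01, 1.48, -0.51], [0.98, 0.88, -1.54, 2.21, 1.71, 1.35, -0.38])
50 -30 1 none
50 -30 -1 none
50 0 1 2 (np.float64(0.0), [1.62, 1.36, -1.54, 2.28, 1.63, 0.73, -1.89], [1.51, 0.95, -1.54, 2.16, 1.18, 0.53, -1.78])
50 0 -1 1 (np.float64(0.08), [-0.41, 0.96, 1.2, 2.33, 4.4, 1.38, -2.32], [-0.62, 1.06, 1.52, 2.26, 4.4, 1.57, -2.6])
50 30 1 6 (np.float64(0.0), [1.57, 1.43, -1.54, 1.99, 1.02, 0.91, -0.87], [1.44, 1.15, -1.54, 1.88, 0.7, 0.86, -0.81])
50 30 -1 8 (np.float64(0.0), [0.22, 0.66, 0.48, 2.04, -1.26, 1.07, -2.16], [0.1, 0.51, 0.53, 1.92, -1.13, 1.11, -2.47])
real	0m59.381s
user	0m58.569s
sys	0m0.185s
```

```bash
cat > sim.py <<'E'
from ik import *
def err(q,g,R):
    p,r=fk(q,x,sg); return np.r_[g-p,(R*r.inv()).as_rotvec()]
def jac(q):
    p0,r0=fk(q,x,sg);J=np.zeros((6,7))
    for i in range(7):
        d=q.copy();d[i]+=1e-5;p,r=fk(d,x,sg);J[:,i]=np.r_[p-p0,(r*r0.inv()).as_rotvec()]/1e-5
    return J
def go(q,g,R,n=24):
    """min-norm local IK with limits clamped, n rows"""
    for _ in range(n):
        e=err(q,g,R);k=min(1,.0417/max(1e-9,np.linalg.norm(e[:3])),.125/max(1e-9,np.linalg.norm(e[3:])))
        for _ in range(3):
            J=jac(q);free=np.ones(7,bool);step=e*k/3
            for _ in range(4):
                dq=np.zeros(7);dq[free]=J[:,free].T@np.linalg.solve(J[:,free]@J[:,free].T+1e-4*np.eye(6),step)
                bad=((q+dq>HI)|(q+dq<LO))&free
                if not bad.any():break
                free&=~bad
            q=np.clip(q+dq,LO,HI)
    e=err(q,g,R); return q,np.linalg.norm(e[:3])*1e3,np.degrees(np.linalg.norm(e[3:]))
if __name__=="__main__":
    q=Q[0]
    for i in range(1,5):
        q,a,b=go(q,P[i],G[i],13); print(q.round(2),Q[i].round(2),round(a,1),round(b,1))
    C=np.array([.40,-.20,.25])
    for name,way in {"direct":[],"B":[(P[1],G[1])],"A":[(P[1],G[1]),(P[0],G[0])]}.items():
      for p in (35,45):
       for tilt in (30,45):
        q=Q[4].copy(); L=[]
        q,_,_=go(q,P[2],G[2])
        for w in way: q,_,_=go(q,*w)
        R=tgt(p,tilt,1); zt=R.as_matrix()[:,2]
        for g in (h.at(20,-20,-28)-.15*zt+[0,0,.06],h.at(20,-20,-28)-.08*zt,h.at(20,-20,-28),h.at(20,-20,60),h.at(20,-20,110)):
            q,a,b=go(q,g,R,30); L.append((round(a,1),round(b,1)))
        print(name,p,tilt,q.round(2),L)
E
python3 sim.py
```

```text
[-0.99  0.08  0.39  1.96 -0.03  1.11 -0.51] [-0.99  0.08  0.39  1.96 -0.03  1.11 -0.51] 0.0 0.0
[-0.55 -0.11  0.83  2.13  0.09  1.09 -0.9 ] [-0.54 -0.12  0.82  2.13  0.1   1.09 -0.91] 0.0 0.0
[-0.55 -0.31  1.5   2.44 -0.85  0.77  0.47] [-0.56 -0.31  1.52  2.44 -0.85  0.77  0.48] 0.0 0.0
[-0.88 -0.3   1.55  2.44 -0.99  0.57  0.41] [-0.88 -0.31  1.54  2.44 -0.98  0.55  0.4 ] 0.0 0.0
direct 35 30 [ 0.47  0.57  0.18  1.94 -1.23  1.17  0.86] [(np.float64(0.0), np.float64(0.0)), (np.float64(0.0), np.float64(0.0)), (np.float64(0.0), np.float64(0.0)), (np.float64(0.0), np.float64(0.0)), (np.float64(0.0), np.float64(0.0))]
direct 35 45 [ 0.3   0.71  0.43  1.73 -1.16  1.47  0.92] [(np.float64(0.0), np.float64(0.0)), (np.float64(0.0), np.float64(0.0)), (np.float64(0.0), np.float64(0.0)), (np.float64(0.0), np.float64(0.0)), (np.float64(0.0), np.float64(0.0))]
direct 45 30 [ 0.2   0.52  0.44  1.93 -1.17  1.15  0.72] [(np.float64(0.0), np.float64(0.0)), (np.float64(0.0), np.float64(0.0)), (np.float64(0.0), np.float64(0.0)), (np.float64(0.0), np.float64(0.0)), (np.float64(0.0), np.float64(0.0))]
di
[... 1399 characters left out ...]
]
A 35 45 [ 0.27  0.72  0.47  1.73 -1.18  1.49  0.93] [(np.float64(0.0), np.float64(0.0)), (np.float64(0.0), np.float64(0.0)), (np.float64(0.0), np.float64(0.0)), (np.float64(0.0), np.float64(0.0)), (np.float64(0.0), np.float64(0.0))]
A 45 30 [ 0.23  0.51  0.41  1.92 -1.16  1.13  0.72] [(np.float64(0.0), np.float64(0.0)), (np.float64(0.0), np.float64(0.0)), (np.float64(0.0), np.float64(0.0)), (np.float64(0.0), np.float64(0.0)), (np.float64(0.0), np.float64(0.0))]
A 45 45 [ 0.17  0.64  0.52  1.75 -1.08  1.37  0.82] [(np.float64(0.0), np.float64(0.0)), (np.float64(0.0), np.float64(0.0)), (np.float64(0.0), np.float64(0.0)), (np.float64(0.0), np.float64(0.0)), (np.float64(0.0), np.float64(0.0))]
```

```bash
cat > plan2.py <<'E'
from sim import *
def tR(T,a=8):
    T,a=np.radians([T,a]); z=np.cos(a)*(np.cos(T)*h.N+np.sin(T)*h.YC)-np.sin(a)*h.D
    X=h.D-(h.D@z)*z; X/=np.linalg.norm(X); return Ro.from_matrix(np.c_[X,np.cross(z,X),z])
def delta(p,R,g,G_):
    return (R.inv().apply(np.array(g)-p)*1e3).round(),np.degrees((R.inv()*G_).as_rotvec()).round(1)
if __name__=="__main__":
    for T in (15,22,30):
      for c in (1,0):
        q=Q[4].copy();R=tR(T);z=R.as_matrix()[:,2];goal=h.at(20,0,-28)
        L=[(P[2]+[0,-.02,0.02],G[2])]*c+[(goal-.15*z+[0,0,.06],R),(goal-.08*z,R),(goal,R),(h.at(20,0,60),R),(h.at(20,0,110),R)]
        for g,r in L:
            p0,r0=fk(q,x,sg);q,a,b=go(q,g,r,20);print(T,c,np.round(a,1),np.round(b,1),q.round(2),*delta(p0,r0,g,r))
E
python3 plan2.py
```

```text
15 1 0.0 0.0 [-0.25 -0.09  0.59  2.08  0.05  1.13 -0.82] [ -46.   -3. -116.] [ -0.3 -48.4   0.4]
15 1 0.0 0.0 [ 0.31  0.47  0.79  2.17 -1.23  1.42  0.86] [78. 58. 65.] [12.8 51.7 -8.5]
15 1 0.0 0.0 [ 0.82  0.55  0.02  2.2  -1.28  1.    0.93] [-47.   8. 106.] [-0.  0. -0.]
15 1 0.0 0.0 [ 1.1   0.71 -0.47  2.18 -1.28  0.65  0.94] [-0. -0. 80.] [0. 0. 0.]
15 1 0.0 0.0 [ 1.02  0.56 -0.49  2.14 -1.23  0.7   0.7 ] [ 87.   0. -12.] [-0.  0. -0.]
15 1 0.0 0.0 [ 0.98  0.49 -0.49  2.11 -1.19  0.73  0.57] [50.  0. -7.] [-0.  0. -0.]
15 0 115.0 2.3 [-0.72 -0.31  1.54  2.32 -0.75  0.95  0.31] [-43.  56. -14.] [14.2  3.6 -2.2]
15 0 177.6 3.4 [-0.84 -0.31  1.54  2.44 -0.87  0.78  0.39] [-103.   96.  145.] [ 2.   1.2 -0. ]
15 0 214.8 3.7 [-0.99 -0.31  1.54  2.44 -0.94  0.67  0.34] [-89. 122. 165.] [ 2.7  2.  -0. ]
15 0 170.8 3.0 [-1.07 -0.31  1.54  2.4  -0.97  0.65  0.29] [-29. 129. 112.] [ 2.8  2.5 -0. ]
15 0 150.4 2.7 [-1.12 -0.31  1.54  2.33 -0.94  0.65  0.2 ] [-18. 124.  89.] [2.7 1.5 0. ]
22 1 0.0 0.0 [-0.25 -0.09  0.59  2.08  0.05  1.13 -0.82] [ -46.   -3. -116.] [ -0.3 -48.4   0.4]
22 1 0.0 0
[... 1190 characters left out ...]
  0.32  1.97 -1.28  1.3   0.9 ] [-0.  0. 80.] [ 0. -0. -0.]
30 1 0.0 0.0 [ 0.39  0.68  0.33  1.93 -1.26  1.32  0.73] [ 87.  -0. -12.] [ 0. -0. -0.]
30 1 0.0 0.0 [ 0.35  0.62  0.33  1.9  -1.24  1.33  0.62] [50.  0. -7.] [-0. -0. -0.]
30 0 215.5 4.8 [-0.78 -0.31  1.54  2.22 -0.66  1.2   0.22] [-40.  92.   0.] [29.   3.6 -4.8]
30 0 258.5 5.4 [-0.86 -0.31  1.54  2.35 -0.73  1.03  0.27] [-142.  197.  132.] [ 4.3  2.1 -0.1]
30 0 275.2 5.5 [-0.97 -0.31  1.54  2.41 -0.81  0.91  0.29] [-121.  210.  148.] [ 4.7  2.7 -0. ]
30 0 238.0 4.8 [-1.05 -0.31  1.54  2.32 -0.81  0.93  0.19] [-42. 223.  83.] [ 4.8  2.8 -0. ]
30 0 220.2 4.5 [-1.1  -0.31  1.54  2.26 -0.81  0.94  0.13] [-42. 204.  74.] [4.4 2.  0. ]
```

Emit:
{"op": "step_arm", "data": {
  "targets": [
    {"delta_pos":[-45,0,-115],"rotation":[0,-48,0],"claw":0},
    {"delta_pos":[-45,0,-115],"rotation":[0,-48,0],"claw":0},
    {"delta_pos":[-45,0,-115],"rotation":[0,-48,0],"claw":0},
    {"delta_pos":[-45,0,-115],"rotation":[0,-48,0],"claw":0},
    {"delta_pos":[-45,0,-115],"rotation":[0,-48,0],"claw":0},
    {"delta_pos":[-45,0,-115],"rotation":[0,-48,0],"claw":0},
    {"delta_pos":[-45,0,-115],"rotation":[0,-48,0],"claw":0},
    {"delta_pos":[-45,0,-115],"rotation":[0,-48,0],"claw":0},
    {"delta_pos":[-45,0,-115],"rotation":[0,-48,0],"claw":0},
    {"delta_pos":[-45,0,-115],"rotation":[0,-48,0],"claw":0}
  ]
}}

```text
t: 4.55
eef_pos: [0.3714, -0.1829, 0.262]
tool_rot: [3.141, -0.0, 0.435]
wrist_force: [0.9, -0.2, -0.3]
opening: 0.0003
grasp_force: 0.0
```

```bash
cat > nxt.py <<'E'
from plan2 import *
import sys
def nxt(goals,T=22,a=8,n=20):
    s=h.sense();q=np.array(s["q"]);R=tR(T,a)
    print("t",round(float(s["t"]),2),"q",q.round(2),"uys",np.round(h.where(s["eef_pos"]),1),"F",s["wrist_force"].round(1))
    p0,r0=np.array(s["eef_pos"]),Ro.from_euler("xyz",s["tool_rot"])
    for g in goals:
        g=h.at(*g);q,aa,b=go(q,g,R,n);print(np.round(aa,1),np.round(b,1),q.round(2),*delta(p0,r0,g,R));p0,r0=fk(q,x,sg)
E
python3 -c "
from nxt import *
print(h.where(h.at(20,0,-28)-.15*tR(22).as_matrix()[:,2]+[0,0,.06]))
nxt([(-125,-55,50),(-50,-30,-17),(20,0,-28)])"
```

```text
(np.float64(-147.7215694384327), np.float64(-55.64521876285131), np.float64(44.83627860146926))
t 4.55 q [-0.06 -0.06  0.43  2.06  0.03  1.13 -0.78] uys [-254.6   13.    63.1] F [ 0.9 -0.2 -0.3]
0.0 0.0 [ 0.5   0.53  0.51  2.02 -1.15  1.42  0.77] [105.  69.  76.] [ 18.6  51.4 -12.1]
0.0 0.0 [ 0.51  0.67  0.41  2.08 -1.28  1.29  0.93] [-55.   5.  87.] [-0.  0.  0.]
0.0 0.0 [ 0.74  0.71 -0.03  2.09 -1.28  0.99  0.91] [-0. -2. 77.] [-0.  0. -0.]
```

Emit:
{"op": "step_arm", "data": {
  "targets": [
    {"delta_pos":[100,69,75],"rotation":[18.6,51.4,-12.1],"claw":0},
    {"delta_pos":[100,69,75],"rotation":[18.6,51.4,-12.1],"claw":0},
    {"delta_pos":[100,69,75],"rotation":[18.6,51.4,-12.1],"claw":0},
    {"delta_pos":[100,69,75],"rotation":[18.6,51.4,-12.1],"claw":0},
    {"delta_pos":[100,69,75],"rotation":[18.6,51.4,-12.1],"claw":0},
    {"delta_pos":[100,69,75],"rotation":[18.6,51.4,-12.1],"claw":0},
    {"delta_pos":[100,69,75],"rotation":[18.6,51.4,-12.1],"claw":0},
    {"delta_pos":[100,69,75],"rotation":[18.6,51.4,-12.1],"claw":0},
    {"delta_pos":[100,69,75],"rotation":[18.6,51.4,-12.1],"claw":0},
    {"delta_pos":[100,69,75],"rotation":[18.6,51.4,-12.1],"claw":0},
    {"delta_pos":[100,69,75],"rotation":[18.6,51.4,-12.1],"claw":0},
    {"delta_pos":[100,69,75],"rotation":[18.6,51.4,-12.1],"claw":0}
  ]
}}

```text
t: 5.55
eef_pos: [0.4895, -0.2036, 0.1871]
tool_rot: [-2.826, -0.919, 0.505]
wrist_force: [0.0, 0.6, -0.4]
opening: 0.0005
grasp_force: 0.0
```

```bash
python3 -c "
from nxt import *
nxt([(-50,-30,-18),(20,0,-30),(20,0,60)])
d=h.grab('top');h.cv2.imwrite('pics/t4.png',h.cv2.resize(d['pixels'][100:320,140:400,::-1],None,fx=3,fy=2.7))
d=h.grab('scene');h.cv2.imwrite('pics/s4.png',h.cv2.resize(d['pixels'][60:320,100:420,::-1],None,fx=2,fy=2))
"
```

```text
t 5.55 q [ 0.55  0.5   0.44  2.02 -1.14  1.38  0.75] uys [-131.4  -54.5   47.8] F [ 0.   0.6 -0.4]
0.0 0.0 [ 0.54  0.67  0.36  2.07 -1.27  1.27  0.92] [-54.   8.  93.] [ 0.1 -0.2 -0.1]
0.0 0.0 [ 0.72  0.71 -0.01  2.09 -1.29  1.    0.92] [-1. -2. 77.] [-0. -0.  0.]
0.0 0.0 [ 0.65  0.58 -0.02  2.05 -1.25  1.02  0.72] [ 89.  -0. -13.] [-0. -0.  0.]
```

View pics/s4.png

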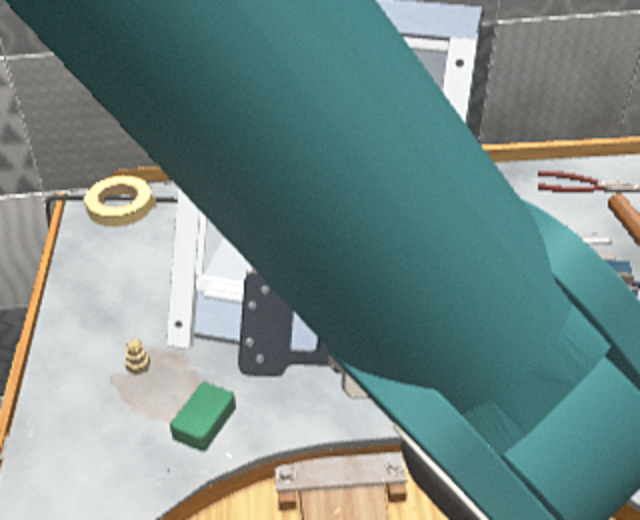

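The forearm now hides most of the cabinet from the scene camera. Only the lip's left end is visible, at crop (220,288), so I'll check the top view.

View pics/t4.png

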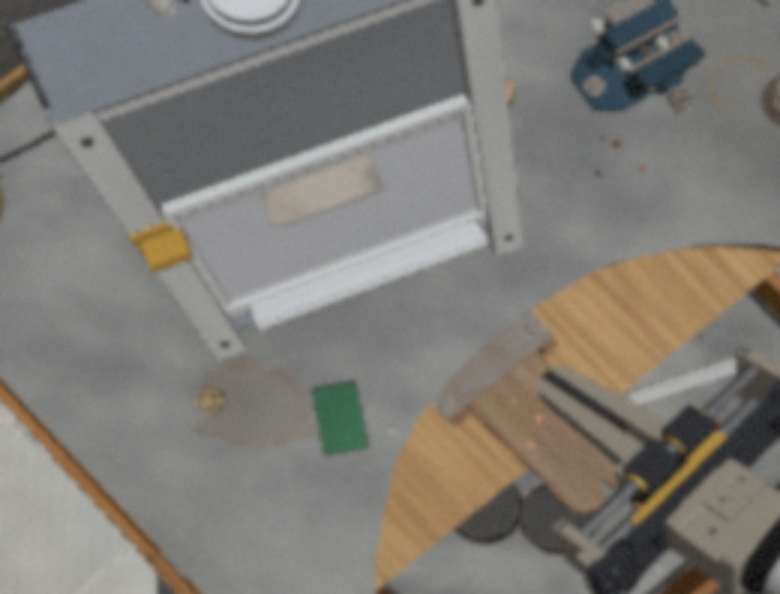

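The top view shows the lip from crop (258,318) to (485,235), the marker at (162,246), and the closed fingertips at (545,375), pointing at the lip from the right front. I'll check the projection against that.

```bash
python3 -c "
from nxt import *
d=h.grab('top');s=h.sense()
for D_ in (d,):
  c=D_['R']@s['eef_pos']+D_['t'];u=D_['intrinsics']@c;print((u[:2]/u[2]).round(),c[2], d['z_map'][230:250:3,310:330:3].round(3))
T=np.load('top.npy',allow_pickle=True).item();print(np.abs(T['R']-d['R']).max(),np.abs(T['t']-d['t']).max())
print(np.round(h.cloud(d)[236:244:2,316:326:2],3).tolist())
"
```

```text
[309. 232.] 0.7459194310855581 [[0.956 0.959 0.954 0.98  0.962 0.979 0.981]
 [0.954 0.957 0.962 0.962 0.981 0.98  0.978]
 [0.957 0.961 0.963 0.962 0.721 0.719 0.718]
 [0.963 0.96  0.    0.961 0.714 0.716 0.712]
 [0.96  0.96  0.961 0.715 0.711 0.711 0.71 ]
 [0.96  0.96  0.96  0.717 0.709 0.704 0.705]
 [0.955 0.96  0.959 0.962 0.711 0.703 0.7  ]]
0.0 0.0
[[[0.475, -0.255, -0.029], [0.475, -0.26, -0.027], [0.475, -0.265, -0.027], [0.483, -0.224, 0.213], [0.483, -0.228, 0.216]], [[0.469, -0.255, -0.031], [0.469, -0.261, -0.031], [0.479, -0.22, 0.216], [0.479, -0.224, 0.216], [0.479, -0.227, 0.218]], [[0.464, -0.255, -0.027], [0.464, -0.26, -0.027], [0.475, -0.22, 0.217], [0.475, -0.224, 0.218], [0.475, -0.227, 0.221]], [[0.459, -0.255, -0.028], [0.459, -0.26, -0.027], [0.471, -0.219, 0.22], [0.471, -0.223, 0.223], [0.471, -0.227, 0.223]]]
```

```bash
python3 -c "
from nxt import *
for n in('top','scene'):
  d=h.grab(n);s=h.sense();C=h.cloud(d)
  R=Ro.from_euler('xyz',s['tool_rot']).as_matrix();L=(C-s['eef_pos'])@R*1e3
  m=(np.linalg.norm(L,axis=-1)<130)&(C[...,2]>.1)
  p=L[m];print(n,len(p))
  for z0 in range(-130,60,10):
    k=p[(p[:,2]>=z0)&(p[:,2]<z0+10)]
    if len(k)>3: print(z0,len(k),np.percentile(k[:,:2],[3,50,97],axis=0).round().tolist())
"
```

```text
top 844
-130 32 [[-2.0, -28.0], [16.0, -5.0], [32.0, 9.0]]
-120 109 [[-2.0, -28.0], [13.0, -3.0], [17.0, 27.0]]
-110 110 [[-6.0, -18.0], [12.0, 5.0], [14.0, 19.0]]
-100 119 [[-6.0, -17.0], [11.0, 1.0], [14.0, 18.0]]
-90 98 [[-3.0, -16.0], [11.0, -1.0], [13.0, 17.0]]
-80 99 [[-5.0, -15.0], [11.0, -2.0], [13.0, 16.0]]
-70 82 [[-2.0, -14.0], [11.0, -1.0], [13.0, 16.0]]
-60 79 [[-3.0, -13.0], [10.0, -2.0], [13.0, 15.0]]
-50 73 [[-2.0, -12.0], [10.0, -1.0], [12.0, 14.0]]
-40 43 [[1.0, -11.0], [10.0, 0.0], [12.0, 12.0]]
scene 0
```

```bash
cat >> nxt.py <<'E'
def tipcheck():
    d=h.grab('top');s=h.sense();C=h.cloud(d);R=Ro.from_euler('xyz',s['tool_rot']).as_matrix();L=(C-s['eef_pos'])@R*1e3
    m=(abs(L[...,1])<9)&(L[...,0]>0)&(L[...,0]<18)&(L[...,2]>-100)&(L[...,2]<40);z=L[...,2][m]
    print("visible finger z range",np.percentile(z,[1,99]).round() if len(z) else None,len(z))
E
python3 -c "
from nxt import *
nxt([(-30,-22,-20),(42,8,-30),(42,8,60)])
d=h.grab('wrist');np.save('wr.npy',d,allow_pickle=True);h.cv2.imwrite('pics/w.png',d['pixels'][:,:,::-1])
print((-d['R'].T@d['t']).round(3))
s=h.sense();C=h.cloud(d);R=Ro.from_euler('xyz',s['tool_rot']).as_matrix();L=(C-s['eef_pos'])@R*1e3
m=(np.abs(L[...,1])<15)&(np.abs(L[...,0])<18)&(L[...,2]>-120)&(L[...,2]<30);print(m.sum(),np.percentile(L[m],[1,50,99],axis=0).round(1) if m.sum() else '')
"
```

```text
t 5.8 q [ 0.55  0.5   0.44  2.02 -1.14  1.38  0.75] uys [-131.2  -53.9   49.3] F [0.6 0.6 0. ]
0.0 0.0 [ 0.57  0.67  0.29  2.08 -1.28  1.21  0.92] [-55.   8. 114.] [ 0.  -0.3  0.1]
0.0 0.0 [ 0.79  0.74 -0.14  2.08 -1.28  0.91  0.91] [ 1. -1. 79.] [-0.  0. -0.]
0.0 0.0 [ 0.71  0.6  -0.15  2.04 -1.24  0.93  0.7 ] [ 89.   0. -13.] [ 0. -0. -0.]
[ 0.421 -0.313  0.359]
3328 [[  -9.2  -14.3 -117. ]
 [   9.4   -0.3  -73.4]
 [  10.6   13.8  -34.8]]
```

View pics/w.png

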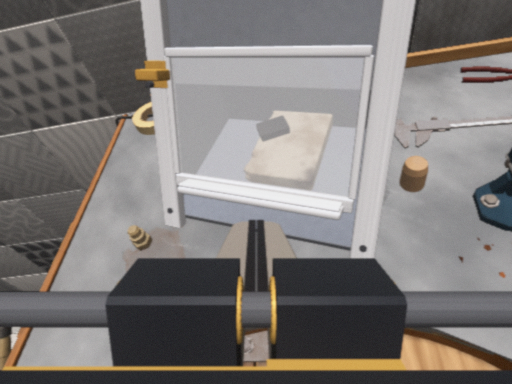

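The wrist view is good. The shut fingertips are at (257,222), the lip from (178,187) to (345,210) and the marker at (152,72). Both cameras put the visible tip about 34 mm behind the stated TCP, so I'll allow for that.

Emit:
{"op": "step_arm", "data": {
  "targets": [
    {"delta_pos":[-55,8,40],"rotation":[0,0,0],"claw":0},
    {"delta_pos":[-55,8,40],"rotation":[0,0,0],"claw":0},
    {"delta_pos":[-55,8,114],"rotation":[0,0,0],"claw":0},
    {"delta_pos":[-55,8,114],"rotation":[0,0,0],"claw":0},
    {"delta_pos":[-55,8,114],"rotation":[0,0,0],"claw":0},
    {"delta_pos":[-55,8,114],"rotation":[0,0,0],"claw":0}
  ]
}}

```text
t: 6.35
eef_pos: [0.5243, -0.1502, 0.0762]
tool_rot: [-2.822, -0.922, 0.506]
wrist_force: [-0.0, -1.1, -0.4]
opening: 0.0
grasp_force: 0.0
```

```bash
cat >> nxt.py <<'E'
def wrist():
    """lip and marker in the tool-independent cabinet frame (u,y,s) from the wrist view"""
    d=h.grab('wrist');C=h.cloud(d);W=np.stack(h.where(C),-1)if 0 else np.stack([(C-h.O)@v*1e3 for v in(h.N,h.YC,h.D)],-1)
    hsv=h.cv2.cvtColor(d['pixels'],h.cv2.COLOR_RGB2HSV)
    br=(hsv[...,1]>110)&(hsv[...,0]>12)&(hsv[...,0]<35)
    m=br&(abs(W[...,1]-125)<25)&(abs(W[...,0])<45)&(W[...,2]>40);p=W[m]
    if len(p): print("marker n",len(p),"pct1,10,50,90,99",np.percentile(p,[1,10,50,90,99],axis=0).round(1).tolist())
    w=(hsv[...,1]<50)&(hsv[...,2]>130)
    for y0 in(-90,-60,60,90):
        m=w&(abs(W[...,1]-y0)<8)&(W[...,0]>-15)&(W[...,0]<20)&(W[...,2]>-30);p=W[m]
        if len(p)>5: print("lip y",y0,len(p),"u,s pct2,50,98",np.percentile(p[:,[0,2]],[2,50,98],axis=0).round(1).tolist())
    return d,W
E
python3 -c "
from nxt import *
nxt([(42,8,-30),(42,8,60)]);tipcheck();wrist()"
```

```text
t 6.35 q [ 0.6   0.67  0.22  2.08 -1.29  1.17  0.91] uys [-29.4 -20.1 -21.4] F [-0.  -1.1 -0.4]
0.0 0.0 [ 0.78  0.74 -0.14  2.08 -1.28  0.91  0.91] [ 2.  1. 77.] [-0.2 -0.4 -0. ]
0.0 0.0 [ 0.71  0.6  -0.14  2.04 -1.25  0.94  0.7 ] [ 89.  -0. -13.] [ 0. -0.  0.]
visible finger z range [-98. -32.] 212
marker n 92 pct1,10,50,90,99 [[18.2, 120.4, 114.6], [20.4, 122.5, 114.9], [21.2, 131.4, 115.9], [22.0, 138.7, 117.4], [22.4, 147.4, 117.9]]
lip y -90 498 u,s pct2,50,98 [[-3.1, -4.6], [1.0, 2.2], [20.0, 76.7]]
lip y -60 585 u,s pct2,50,98 [[-3.3, -4.5], [-0.3, 2.8], [19.5, 5.7]]
lip y 60 339 u,s pct2,50,98 [[-2.7, -4.0], [0.1, 3.3], [18.2, 5.9]]
lip y 90 302 u,s pct2,50,98 [[-2.6, -3.7], [0.2, 3.6], [19.3, 6.0]]
```

Emit:
{"op": "step_arm", "data": {
  "targets": [
    {"delta_pos":[0,0,25],"rotation":[0,0,0],"claw":0},
    {"delta_pos":[0,0,50],"rotation":[0,0,0],"claw":0},
    {"delta_pos":[0,0,75],"rotation":[0,0,0],"claw":0},
    {"delta_pos":[0,0,75],"rotation":[0,0,0],"claw":0},
    {"delta_pos":[0,0,75],"rotation":[0,0,0],"claw":0}
  ]
}}

```text
t: 6.87
eef_pos: [0.5621, -0.1062, 0.033]
tool_rot: [-2.826, -0.921, 0.503]
wrist_force: [-0.4, -0.7, 0.3]
opening: 0.0004
grasp_force: 0.0
```

```bash
python3 -c "
from nxt import *
nxt([(45,8,-10),(45,8,60)]);tipcheck();d,W=wrist()
hsv=h.cv2.cvtColor(d['pixels'],h.cv2.COLOR_RGB2HSV)
m=(abs(W[...,1]-125)<13)&(abs(W[...,0])<12)&(W[...,2]>60);v,u=np.nonzero(m)
print('tab?',m.sum(),u.min(),u.max(),v.min(),v.max(),np.median(hsv[m],0),np.percentile(W[m],[2,25,50,75,98],axis=0).round(1).tolist())
"
```

```text
t 6.87 q [ 0.8   0.75 -0.17  2.06 -1.28  0.89  0.9 ] uys [ 37.7   4.4 -32.5] F [-0.4 -0.7  0.3]
0.0 0.0 [ 0.79  0.71 -0.17  2.07 -1.27  0.9   0.86] [23. -1.  5.] [ 0.1 -0.4 -0.1]
0.0 0.0 [ 0.73  0.61 -0.17  2.04 -1.24  0.92  0.7 ] [ 69.   0. -10.] [-0.  0. -0.]
visible finger z range [-98. -34.] 181
lip y -90 1045 u,s pct2,50,98 [[-3.2, -4.2], [0.4, 3.2], [19.9, 63.2]]
lip y -60 1375 u,s pct2,50,98 [[-3.1, -4.1], [-0.1, 3.6], [19.5, 5.8]]
lip y 60 635 u,s pct2,50,98 [[-2.5, -3.5], [0.3, 3.9], [18.7, 5.9]]
lip y 90 538 u,s pct2,50,98 [[-2.4, -3.8], [0.3, 4.4], [18.7, 6.0]]Traceback (most recent call last):
  File "<string>", line 6, in <module>
    print('tab?',m.sum(),u.min(),u.max(),v.min(),v.max(),np.median(hsv[m],0),np.percentile(W[m],[2,25,50,75,98],axis=0).round(1).tolist())
                         ~~~~~^^
    return umr_minimum(a, axis, None, out, keepdims, initial, where)
ValueError: zero-size array to reduction operation minimum which has no identity
```

Emit:
{"op": "step_arm", "data": {
  "targets": [
    {"delta_pos":[5,0,12],"rotation":[0,0,0],"claw":0},
    {"delta_pos":[5,0,12],"rotation":[0,0,0],"claw":0},
    {"delta_pos":[14,0,12],"rotation":[0,0,0],"claw":0},
    {"delta_pos":[14,0,12],"rotation":[0,0,0],"claw":0}
  ]
}}

```text
t: 7.3
eef_pos: [0.5762, -0.0943, 0.038]
tool_rot: [-2.829, -0.92, 0.507]
wrist_force: [-1.1, -0.4, 0.0]
opening: 0.0004
grasp_force: 0.4
```

```bash
python3 -c "
from nxt import *
nxt([]);tipcheck();wrist()
for n in('scene','top'):
  d=np.load(n+'.npy',allow_pickle=True).item();C=h.cloud(d);W=np.stack([(C-h.O)@v*1e3 for v in(h.N,h.YC,h.D)],-1)
  hsv=h.cv2.cvtColor(d['pixels'],h.cv2.COLOR_RGB2HSV)
  m=(hsv[...,1]>110)&(hsv[...,0]>12)&(hsv[...,0]<35)&(abs(W[...,1]-125)<30)&(abs(W[...,0])<45)&(W[...,2]>40)
  p=W[m];print(n,len(p))
  for u0 in range(-10,40,5):
    k=p[(p[:,0]>=u0)&(p[:,0]<u0+5)]
    if len(k)>3: print(u0,len(k),'y',np.percentile(k[:,1],[5,95]).round(),'s',np.percentile(k[:,2],[5,50,95]).round(1))
  w=(hsv[...,1]<50)&(hsv[...,2]>130)&(abs(W[...,1])<90)&(W[...,2]>-30)&(W[...,2]<30);p=W[w]
  for u0 in range(-10,30,5):
    k=p[(p[:,0]>=u0)&(p[:,0]<u0+5)]
    if len(k)>3: print(' lip',u0,len(k),'s',np.percentile(k[:,2],[5,50,95]).round(1))
"
```

```text
t 7.3 q [ 0.81  0.75 -0.22  2.05 -1.28  0.85  0.87] uys [ 50.6   9.5 -19.3] F [-1.1 -0.4  0. ]
visible finger z range [-99. -53.] 131
lip y -90 1280 u,s pct2,50,98 [[-3.1, 0.4], [0.5, 8.5], [20.0, 51.0]]
lip y -60 1726 u,s pct2,50,98 [[-3.1, 0.6], [0.3, 9.0], [19.5, 10.4]]
lip y 60 762 u,s pct2,50,98 [[-2.5, 1.1], [0.6, 9.3], [18.7, 10.6]]
lip y 90 645 u,s pct2,50,98 [[-2.4, 1.2], [0.6, 9.5], [18.6, 10.7]]
scene 201
-5 58 y [115. 142.] s [126.3 132.1 136.3]
0 38 y [113. 141.] s [126.6 132.  137.4]
5 8 y [113. 133.] s [126.7 136.7 137.5]
10 9 y [113. 138.] s [124.3 133.4 137.7]
15 13 y [113. 139.] s [121.4 137.3 145. ]
20 72 y [120. 144.] s [117.9 138.5 144.1]
 lip -5 322 s [-3.   0.9  6.8]
 lip 0 232 s [-3.6  4.8  7.8]
 lip 5 58 s [6.7 7.5 8.1]
 lip 10 57 s [6.7 7.5 8.1]
 lip 15 62 s [ 6.8  7.6 10.5]
 lip 20 493 s [ 7.5 14.  28.6]
 lip 25 500 s [11.9 20.4 29. ]
top 1082
-10 50 y [142. 154.] s [477.9 484.1 487.5]
-5 135 y [121. 153.] s [132.8 480.6 490.9]
0 215 y [114. 153.] s [131.4 475.6 492.7]
5 169 y [113. 152.] s [136.5 467.8 488.8]
10 158 y [114. 147.] s [136.5 461.1 497.2]
15 98 y [113. 140.] s [135.8 457.8 501.1]
20 114 y [114. 146.] s [135.7 144.5 505.3]
25 18 y [118. 152.] s [481.4 505.1 531.9]
30 18 y [121. 151.] s [478.6 508.6 521.2]
35 33 y [122. 154.] s [477.2 514.3 532.4]
 lip -5 91 s [-2.1  1.5  4.9]
 lip 0 224 s [-2.2  5.3  8.8]
 lip 5 145 s [5.3 6.9 8.7]
 lip 10 135 s [4.8 7.  8.7]
 lip 15 138 s [4.7 6.8 8.9]
 lip 20 219 s [ 5.1  8.9 13.4]
 lip 25 381 s [10.1 19.8 29. ]
```

Emit:
{"op": "step_arm", "data": {
  "targets": [
    {"delta_pos":[6,0,-1],"rotation":[0,0,0],"claw":0},
    {"delta_pos":[15,0,-2],"rotation":[0,0,0],"claw":0},
    {"delta_pos":[25,0,-4],"rotation":[0,0,0],"claw":0},
    {"delta_pos":[35,0,-5],"rotation":[0,0,0],"claw":0},
    {"delta_pos":[45,0,-6],"rotation":[0,0,0],"claw":0},
    {"delta_pos":[55,0,-8],"rotation":[0,0,0],"claw":0},
    {"delta_pos":[65,0,-9],"rotation":[0,0,0],"claw":0},
    {"delta_pos":[75,0,-11],"rotation":[0,0,0],"claw":0},
    {"delta_pos":[83,0,-12],"rotation":[0,0,0],"claw":0},
    {"delta_pos":[88,0,-12],"rotation":[0,0,0],"claw":0},
    {"delta_pos":[91,0,-13],"rotation":[0,0,0],"claw":0},
    {"delta_pos":[91,0,-13],"rotation":[0,0,0],"claw":0}
  ]
}}

```text
t: 8.4
eef_pos: [0.618, -0.0742, 0.1181]
tool_rot: [-2.826, -0.922, 0.506]
wrist_force: [-0.1, -0.2, -1.1]
opening: 0.0004
grasp_force: 0.1
```

```bash
cat >> nxt.py <<'E'
def level(n='wrist'):
    d=h.grab(n);C=h.cloud(d);W=np.stack([(C-h.O)@v*1e3 for v in(h.N,h.YC,h.D)],-1);hsv=h.cv2.cvtColor(d['pixels'],h.cv2.COLOR_RGB2HSV)
    br=(hsv[...,1]>110)&(hsv[...,0]>12)&(hsv[...,0]<35)&(abs(W[...,1]-125)<25)&(W[...,2]>40)&(W[...,2]<200)
    wh=(hsv[...,1]<50)&(hsv[...,2]>110)&(abs(W[...,1])<92)&(abs(W[...,1])>40)&(W[...,2]>40)&(W[...,2]<200)
    for nm,m in(("mark",br),("lip",wh)):
        for a,b in((-6,3),(4,12),(12,17)):
            k=W[m&(W[...,0]>a)&(W[...,0]<b)]
            if len(k)>3: print(n,nm,(a,b),len(k),'y',np.percentile(k[:,1],[5,95]).round(),'s',np.percentile(k[:,2],[3,50,97]).round(1))
E
python3 -c "
from nxt import *
nxt([]);wrist();level();level('top')"
```

```text
t 8.4 q [ 0.74  0.61 -0.23  2.01 -1.24  0.88  0.66] uys [50.7 10.6 73.2] F [-0.1 -0.2 -1.1]
marker n 2272 pct1,10,50,90,99 [[-2.4, 114.3, 116.0], [-1.7, 115.1, 124.6], [9.5, 124.3, 132.5], [21.6, 140.5, 140.4], [22.3, 147.2, 144.3]]
lip y -90 1325 u,s pct2,50,98 [[-3.2, 93.1], [0.6, 101.0], [19.9, 125.8]]
lip y -60 1731 u,s pct2,50,98 [[-3.1, 93.2], [0.3, 101.5], [19.5, 103.0]]
lip y 60 756 u,s pct2,50,98 [[-2.5, 93.8], [0.6, 102.0], [19.1, 103.2]]
lip y 90 640 u,s pct2,50,98 [[-2.4, 93.7], [0.7, 102.2], [19.1, 103.2]]
wrist mark (-6, 3) 855 y [115. 142.] s [124.6 130.4 135.6]
wrist mark (4, 12) 352 y [114. 137.] s [124.5 132.  135.6]
wrist mark (12, 17) 198 y [114. 138.] s [124.4 132.7 135.7]
wrist lip (-6, 3) 5494 y [-88.  82.] s [ 92.1  98.2 102.7]
wrist lip (4, 12) 1502 y [-87.  83.] s [101.9 102.5 103.2]
wrist lip (12, 17) 829 y [-87.  82.] s [101.9 102.5 103.1]
top mark (-6, 3) 58 y [116. 140.] s [128.  134.3 137.9]
top mark (4, 12) 46 y [115. 141.] s [135.4 137.1 138.8]
top mark (12, 17) 26 y [115. 142.] s [134.7 136.8 138.6]
top lip (-6, 3) 195 y [-86.  87.] s [ 94.2  99.8 105.2]
top lip (4, 12) 143 y [-86.  85.] s [102.  104.1 106.1]
top lip (12, 17) 98 y [-85.  87.] s [101.9 103.7 106.2]
```

Emit:
{"op": "step_arm", "data": {
  "targets": [
    {"delta_pos":[5,0,-1],"rotation":[0,0,0],"claw":0},
    {"delta_pos":[11,0,-2],"rotation":[0,0,0],"claw":0},
    {"delta_pos":[17,0,-2],"rotation":[0,0,0],"claw":0},
    {"delta_pos":[22,0,-3],"rotation":[0,0,0],"claw":0},
    {"delta_pos":[25,0,-4],"rotation":[0,0,0],"claw":0},
    {"delta_pos":[27,0,-4],"rotation":[0,0,0],"claw":0},
    {"delta_pos":[28,0,-4],"rotation":[0,0,0],"claw":0},
    {"delta_pos":[28,0,-4],"rotation":[0,0,0],"claw":0}
  ]
}}

```text
t: 9.22
eef_pos: [0.6303, -0.0692, 0.142]
tool_rot: [-2.826, -0.921, 0.505]
wrist_force: [-2.4, -0.1, -0.7]
opening: 0.0003
grasp_force: 0.7
```

```bash
cat >> nxt.py <<'E'
def fine():
    """top faces and mid-front rows near the gap: marker y 115-140 against lip y 60-95"""
    r=[]
    for n in('wrist','top'):
        d=h.grab(n);C=h.cloud(d);W=np.stack([(C-h.O)@v*1e3 for v in(h.N,h.YC,h.D)],-1);hsv=h.cv2.cvtColor(d['pixels'],h.cv2.COLOR_RGB2HSV)
        br=(hsv[...,1]>110)&(hsv[...,0]>12)&(hsv[...,0]<35)&(abs(W[...,1]-127)<15)
        wh=(hsv[...,1]<50)&(hsv[...,2]>110)&(W[...,1]<95)&(W[...,1]>50)
        z=(W[...,2]>80)&(W[...,2]<180)
        o=[]
        for m in(br,wh):
            k=W[m&z&(W[...,0]>3)&(W[...,0]<16)][:,2];f=W[m&z&(W[...,0]>-6)&(W[...,0]<1.5)][:,2]
            o.append((np.percentile(k,[50,90,97]),np.percentile(f,[3,10,50])))
        print(n,"top face",*[q[0].round(1) for q in o],"front low",*[q[1].round(1) for q in o],"diff",(o[0][0]-o[1][0]).round(1),(o[0][1]-o[1][1]).round(1))
E
python3 -c "
from nxt import *
nxt([]);fine();fine()"
```

```text
t 9.22 q [ 0.72  0.58 -0.23  1.99 -1.22  0.89  0.59] uys [ 50.2  10.1 100.6] F [-2.4 -0.1 -0.7]
wrist top face [134.2 135.7 135.8] [129.9 130.2 130.3] front low [125.  125.8 130.7] [120.2 121.2 125.4] diff [4.3 5.5 5.5] [4.8 4.7 5.3]
top top face [136.6 137.9 138.2] [131.5 132.5 132.9] front low [127.5 128.4 133.6] [121.4 122.6 126.2] diff [5.1 5.4 5.3] [6.1 5.8 7.4]
wrist top face [134.3 135.6 135.8] [129.9 130.2 130.3] front low [124.9 126.  130.8] [120.  121.1 125.5] diff [4.4 5.4 5.5] [5.  4.9 5.3]
top top face [136.8 138.  138.8] [131.2 132.4 133. ] front low [127.7 128.8 132.9] [120.8 122.5 125.8] diff [5.6 5.6 5.8] [6.9 6.3 7. ]
```

Emit:
{"op": "step_arm", "data": {
  "targets": [
    {"delta_pos":[2,0,0],"rotation":[0,0,0],"claw":0},
    {"delta_pos":[3.5,0,-0.5],"rotation":[0,0,0],"claw":0},
    {"delta_pos":[4.5,0,-0.5],"rotation":[0,0,0],"claw":0},
    {"delta_pos":[4.5,0,-0.5],"rotation":[0,0,0],"claw":0}
  ]
}}

```text
t: 9.75
eef_pos: [0.6324, -0.0684, 0.1455]
tool_rot: [-2.826, -0.921, 0.505]
wrist_force: [-1.3, -1.0, -0.7]
opening: 0.0006
grasp_force: 1.1
```

```bash
python3 -c "
from nxt import *
nxt([]);fine();fine()"
```

```text
t 9.75 q [ 0.71  0.57 -0.23  1.98 -1.22  0.89  0.58] uys [ 50.4   9.9 104.8] F [-1.3 -1.  -0.7]
wrist top face [135.  135.7 135.8] [134.1 134.4 134.5] front low [124.8 126.  130.9] [124.2 125.2 129.6] diff [0.9 1.3 1.3] [0.7 0.8 1.3]
top top face [136.8 137.8 138.2] [135.4 136.6 137.2] front low [127.6 128.2 133.7] [124.  125.4 130. ] diff [1.5 1.1 0.9] [3.6 2.8 3.7]
wrist top face [135.  135.7 135.8] [134.1 134.4 134.5] front low [124.8 125.9 130.8] [124.2 125.3 129.6] diff [0.9 1.3 1.3] [0.6 0.6 1.2]
top top face [136.6 137.6 138. ] [135.2 136.7 137.2] front low [127.4 128.8 133.4] [124.6 126.1 129.8] diff [1.4 0.9 0.8] [2.8 2.7 3.6]
```

Emit:
{"op": "step_arm", "data": {
  "targets": [
    {"delta_pos":[0.5,0,0],"rotation":[0,0,0],"claw":0},
    {"delta_pos":[0.9,0,0],"rotation":[0,0,0],"claw":0},
    {"delta_pos":[0.9,0,0],"rotation":[0,0,0],"claw":0}
  ]
}}

```text
t: 10.2
eef_pos: [0.6328, -0.0682, 0.1461]
tool_rot: [-2.826, -0.921, 0.504]
wrist_force: [-1.5, -1.0, -1.6]
opening: 0.0009
grasp_force: 1.3
```

```bash
python3 -c "
from nxt import *
nxt([]);fine()"
```

```text
t 10.2 q [ 0.71  0.57 -0.23  1.98 -1.22  0.89  0.57] uys [ 50.5  10.  105.5] F [-1.5 -1.  -1.6]
wrist top face [135.1 135.7 135.8] [134.7 135.  135.1] front low [124.9 125.9 130.9] [124.9 125.9 130.3] diff [0.3 0.7 0.7] [ 0.  -0.   0.5]
top top face [136.8 137.9 138.6] [136.1 137.4 137.9] front low [127.4 128.4 133.5] [125.9 127.3 131.1] diff [0.8 0.5 0.6] [1.5 1.2 2.4]
```

Emit:
{"op": "step_arm", "data": {
  "targets": [
    {"delta_pos":[-6,0,0],"rotation":[0,0,0],"claw":0},
    {"delta_pos":[-14,0,0],"rotation":[0,0,0],"claw":0},
    {"delta_pos":[-14,0,-20],"rotation":[0,0,0],"claw":0},
    {"delta_pos":[-14,0,-50],"rotation":[0,0,0],"claw":0},
    {"delta_pos":[-14,0,-85],"rotation":[0,0,0],"claw":0},
    {"delta_pos":[-14,0,-120],"rotation":[0,0,0],"claw":0},
    {"delta_pos":[-14,0,-130],"rotation":[0,0,0],"claw":0},
    {"delta_pos":[-14,0,-130],"rotation":[0,0,0],"claw":0},
    {"delta_pos":[-14,0,-130],"rotation":[0,0,0],"claw":0}
  ]
}}

```text
t: 11.05
eef_pos: [0.559, -0.1546, 0.2096]
tool_rot: [-2.825, -0.922, 0.504]
wrist_force: [-0.9, 0.3, -0.2]
opening: 0.0003
grasp_force: 0.0
```

```bash
python3 -c "
from nxt import *
nxt([]);fine()
T=np.load('top.npy',allow_pickle=True).item();d=h.grab('top')
for D_ in(T,d):
  hsv=h.cv2.cvtColor(D_['pixels'],h.cv2.COLOR_RGB2HSV);m=h.cv2.inRange(hsv,(60,100,30),(90,255,255))[235:280,235:275];print('green',np.argwhere(m).mean(0).round(1))
"
```

```text
t 11.05 q [ 0.86  0.46 -0.14  1.97 -1.05  1.11  0.51] uys [-70.3 -38.4 109.1] F [-0.9  0.3 -0.2]
wrist top face [134.1 135.7 135.8] [134.8 135.  135.1] front low [124.6 125.6 130.5] [124.5 125.3 129.9] diff [-0.7  0.6  0.7] [0.2 0.3 0.6]
top top face [136.8 138.1 138.9] [135.9 137.2 137.8] front low [127.6 128.8 132.9] [125.8 127.  130.9] diff [0.8 0.9 1.1] [1.8 1.9 2. ]
green [19.5 18. ]
green [19.5 18. ]
```

The window stayed where I left it, within about 0.6 mm of the marker, and the arm is clear. I'll hand it in.

```bash
python3 -c "
from station import sign_off
print(sign_off())"
```

```text
the job is handed in; nothing more can be done
None
```

I pushed the window up from below until the lip was level with the brass marker (about 0.6 mm under it by the wrist camera, never above it), backed the arm clear and handed the job in at about 11 s; the polishing bar had not moved, but I did not re-measure the fitting or the punch.

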